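Hold the spring jaw open at its rider

ROBOT

A 6-joint arm with a two-finger parallel gripper is mounted at the origin on the work surface. World frame = base frame: x ahead of the robot, y to its left, z up, the work surface at z = 0. Lengths are in mm, angles in rad, forces in N, time in s.
With the tool pointing down it reaches from about 350 to 975 mm from the base axis. Payload 7.1 kg.
Tool frame: the origin (TCP) lies between the finger pads, 19 mm behind the fingertips; this is the grasp point; z points along the fingers, y is the line along which they close (so a half turn about z gives the same grasp; the last joint's range is limited). The gripper opens to 88 mm and grips with 3 to 60 N. Pads are 20 mm wide; open, the fingers measure 115 mm over their backs; the gripper's body (75 mm by 178 mm) begins 61 mm behind the grasp point.
Start: joints at [-1.269, 0.423, 1.63, -0, 1.089, -0.019], TCP at [197.096, -593.092, 241.375] pointing down, gripper open.
Joint ranges: [-3, 3], [-0.9, 2.11], [0.09, 2.58], [-1.31, 4.45], [0.11, 2.69], [-2.54, 2.54]. Speed limits (rad/s): [2.39, 2.39, 3.01, 3.14, 3.14, 3.14].

INTERFACE

Orientations are given as a rotation vector (axis times angle).
In Python, from workcell import ctrl, optics gives the robot as it stands.
- The arm moves only by the shell command python3 -m jog 'ROWS'. ROWS is JSON, a list of rows, each a list of 7 numbers: the shift along the tool's x, y, z in units of 40 mm (1.0 is 40 mm), then the turn, a rotation vector about the tool's x, y, z in units of 6 degrees (1.0 is 6 degrees), then the opening, from 0 (shut) to 1 (fully open). A call has 1 to 20 rows; each row shifts and turns the commanded pose from where the row before left it, along the tool's axes as they then stand; what a row does not reach is not made up. A row lasts 1/10 s, in which the tool goes at most 50 mm and 8.59 degrees, less where a joint would pass 70% of its speed; a pose out of reach is approached as far as the arm can. A call is refused whole if a number of a shift passes 1 or a number of a turn 1, either way. A call with a gripper value outside its range is refused whole. The fingers move at their own pace and stop on an object; the grip force is fixed at half the most. Time passes only in rows, so rows that do not move let the fingers close. It gives the time, the measured TCP pose, the force, the opening and the grip force at its end, in the units of the state.
- ctrl.get_obs(): the state, without advancing time (a new reading comes with each control period).
- optics.get_image(name): name is "side" or "top"; returns the picture (400x640x3 uint8, red, green, blue); there is no depth.
- optics.camera_model(name): a dict with "fov_y" (degrees; the focal length in pixels is half the picture's height over the tangent of half this angle, whatever the lens; pixels are square), "cx", "cy" (the principal point, pixels), "view" (4x4, takes a point from world to camera coordinates). Camera axes: x right, y up, looking along -z (the intrinsics and any distortion apply to the point x, -y, -z); pixel columns grow to the right and rows downward; lengths in mm; the calibration is good to about 2 mm. A picture is of the moment at which its call begins. camera_model takes no time and is no camera call.
- ctrl.close_job(): hands the job in; it is judged then, once.
Trained networks look in the newest picture that a camera, given by its name, has taken for a name from the list of things; names that differ only in an ending like _2 or _b are one class to them, and where a whole thing is asked for, a point or a joint stands for the part that bears it (a point fixed in the world has none). Each returns a list of dicts, best first, with "conf" (0 to 1); they miss things now and then, are a little off and sometimes report something else, mostly with a low value. They report only what shows in the picture. A call takes as long as a camera call.
- optics.masks_of(target, camera): "pixels" (400x640 bool, what is visible of it) and "extent" ([centre column, centre row, width, height] in pixels, round what is visible of it).
The state is a dict: "t": time; "qpos": joint angles; "qvel": joint speeds; "joint_torque": joint torques, N m; "ee_pos": TCP position; "orientation": TCP orientation; "ft_force": force on the tool from outside, world axes, zero at the start; "moment": the same for the moment, N m; "width": finger opening in mm; "grasp_force": force on a finger pad.
Only numpy, scipy, OpenCV 4.12 (cv2) and the standard library are available. Lean on these libraries where they do the work, as an engineer would, in place of code of your own. Each camera call takes 0.05 s, during which the arm holds its last target. There are 200 camera calls.

TASK

First swing the magnifier lamp to the left, the side its post stands on, until no part of it hangs over the spring-jaw work holder. Then pull the holder's crossbar handle towards you until the blade of the sliding jaw's pointer is in line with the blade of the rider on the scale, and keep hold of it there against the spring, so that I can drop the next part in: finish while still holding the handle, with the jaw steady at the mark. Leave the tools and parts lying around where they are.

Things in the scene. Friction and masses are not known exactly. Their poses are not given: they have to be found in the camera images.
- holder: Grey work holder, fixed; origin on the bench; x along the slide away from the robot, y left. In mm: base plate x -130 to 130, y -85 to 65, 12 high; guide block x -117 to -93, y +-56, 67 high, spring end cap (20 wide) out to x -127 at y 0, z 45; fixed jaw x 88 to 124, 70 high; scale rail on the right, y -83 to -63, top z 26. The sliding jaw (104 wide, 70 high) rests against the fixed jaw.
- jaw (a joint): Travel of the sliding jaw in m: 0 = closed against the fixed jaw (rest), grows as the handle is pulled along the holder's -x, towards the robot; stop at 0.065. A spring draws it shut: about 6 N at 0 and 120 N/m more (9 to 12 N at the marks); let go, it snaps back.
- pull_handle: Sliding jaw with its crossbar handle at the holder's near end: round bar 16 mm thick, 100 mm long (y), axes as the holder. Origin: bar centre, 45 mm above the bench, holder x -175 mm at rest. Two 10 mm rods, 84 mm apart, run level from it to the jaw through the guide block; behind the bar 50 mm are free to that block (40 at the end cap): one finger fits between the rods from above.
- jaw_pointer (a point): Tip of the dark 3 mm thick upright pointer blade (20 mm high) that stands out from the right side of the sliding jaw over the scale rail; the point is 31 mm above the bench; moves with the jaw. In the holder's frame at x +73 mm at rest, y -66 mm.
- rider: The mark: small steel rider (18 mm saddle, thumb screw) clamped on the scale rail, its dark upright 3 mm blade (20 mm high) pointing to the jaw. Origin in the plane of the blade, 26 mm above the bench; axes parallel to the holder's. Set 25 to 50 mm nearer the robot than the pointer's rest; fixed. The jaw is at the mark when pointer and rider have the same x in the holder's frame.
- lamp: Magnifier lamp left of the holder: round white weighted foot of 130 mm diameter and 28 mm height, fixed, with a post on its axis; origin at the foot's underside centre, z up. The post is the hinge axis of the swing arm.
- lamp_arm (a joint): Angle of the lamp's swing arm about its post in rad, anticlockwise from above: at 0 it points along the lamp's own -x (towards the robot's side), at +1.57 along its -y (to the right, over the holder). Range -1.2 to 1.5; starts at 1.0 to 1.2, over the holder. A friction hinge: needs about 1 to 2 N at the arm and stays where it is left.
- lamp_arm_mid (a point): Point in the middle of the swing arm's bar, 190 mm from the hinge axis, 258 mm above the bench. The bar is level, straight, white, 16 mm wide and 22 mm high, free to push or grip between 30 and 235 mm from the axis.
- lamp_head (a point): Lamp head at the end of the swing arm: white ring of 110 mm diameter and 30 mm height around a lens; origin at the ring's centre, 238 mm above the bench, 300 mm from the hinge axis.
- punch: Bystander: steel pin punch 120 mm long, 10 mm thick, lying between holder and lamp; origin under its middle.
- square: Bystander: silver aluminium set square, 155 mm legs, lying flat; origin near the middle.
- mug: Bystander: grey ceramic mug, 84 mm wide, 95 mm high, with screwdrivers standing in it up to 200 mm high; origin under its centre.
- hook: Bystander: white plastic hook on a 60 x 26 mm plate, 38 mm high, lying on its back; origin under the plate.
- hinge: Bystander: steel butt hinge laid open, 75 x 56 mm, 10 mm high, right of the holder; origin under its centre.
- hammer: Bystander: hammer lying on the left of the bench.
- screwdriver: Bystander: screwdriver lying on the left of the bench.

How it is judged (in metres and radians):
On the way, in this order (a step that is already met when the one before it is completed fails the run):
1. the lamp is swung clear of the holder while the jaw is still closed (y of lamp_head in the frame of holder above 0.115 m and value of joint jaw below 0.006 m), for 0.2 s.
2. the jaw's pointer is drawn to the rider and held there by the handle (x of jaw_pointer in the frame of rider between -0.004 and 0.004 m and contact force between pull_handle and the fingers above 4 N and distance between the grasp point and pull_handle below 0.06 m), for 0.3 s.
At the end, for the whole second after the job is handed in: Pointer blade within 4 mm of the rider blade along the scale and still (under 10 mm/s); fingers bear on the handle with over 4 N, TCP within 60 mm of the middle of its bar; lamp head centre at least 115 mm left of the holder centre line (its rim off the base plate) (all of step 2 and y of lamp_head in the frame of holder above 0.115 m and velocity of joint jaw between -0.01 and 0.01 m/s); the arm keeps its last pose, push and grip.
It fails at once if a tool or part lying around is moved by more than 20 mm (distance of any of punch, square, mug, hook, hinge, hammer, screwdriver from where it was at the start of the episode above 0.02 m).
It also fails if it takes over 54 s, if anything falls off the work surface, if the arm or the gripper's body presses on something with over 40 N, if the wrist force passes 120 N, or if a joint passes its speed limit or range.

## Working session

There is one attempt and no reset: what is moved stays moved. The work goes in short steps, Python scripts to look and compute and a shell command to move; the robot and the scene stay as the last step left them, time stands still between calls to the robot, and variables do not carry over. Pictures are saved under pics/ and viewed, at most 10 in all, crops included, and the job is handed in when it is done.

```bash
mkdir -p pics; cat > h.py <<'E'
import numpy as np, cv2
from workcell import ctrl, optics
def cam(n):
    m=optics.camera_model(n); f=200/np.tan(np.radians(m['fov_y'])/2)
    return m,f,np.array(m['view'])
def proj(n,P):
    m,f,V=cam(n); P=np.atleast_2d(P); c=(V[:3,:3]@P.T).T+V[:3,3]
    return np.c_[m['cx']+f*c[:,0]/-c[:,2], m['cy']-f*c[:,1]/-c[:,2]]
def ray(n,uv):
    m,f,V=cam(n); d=np.array([(uv[0]-m['cx'])/f,-(uv[1]-m['cy'])/f,-1]); R=V[:3,:3]
    return -R.T@V[:3,3], R.T@d/np.linalg.norm(d)
def onz(n,uv,z):
    o,d=ray(n,uv); return o+d*(z-o[2])/d[2]
def tri(a,b):
    A=np.zeros((3,3));r=np.zeros(3)
    for n,uv in(a,b):
        o,d=ray(n,uv);M=np.eye(3)-np.outer(d,d);A+=M;r+=M@o
    return np.linalg.solve(A,r)
E
python3 - <<'E'
from h import *
np.set_printoptions(precision=1,suppress=True)
for n in('side','top'):
    im=optics.get_image(n); cv2.imwrite(f'pics/{n}0.png',im[:,:,::-1]); m=optics.camera_model(n)
    print(n,{k:v for k,v in m.items() if k!='view'}); print(np.array(m['view']))
    for t in('holder','pull_handle','jaw_pointer','rider','lamp','lamp_arm_mid','lamp_head','mug','punch'):
        r=optics.masks_of(t,n)
        print(t,[(round(x['conf'],2),np.array(x['extent']).round(1)) for x in r[:2]])
o=ctrl.get_obs(); print(o)
E
```

```text
side {'fov_y': 54.88192795296302, 'cx': 324.2752908212735, 'cy': 197.07475303112898}
[[   -0.7    -0.7    -0.    448.2]
 [    0.5    -0.5     0.7  -369.9]
 [   -0.5     0.5     0.7 -1020.8]
 [    0.      0.      0.      1. ]]
holder [(0.77, array([349.1, 190.1,  72.9,  63.4])), (0.73, array([385.6, 186.9,  15.5,  14.4]))]
pull_handle [(0.92, array([351.9, 189.1,  66.1,  55.9])), (0.51, array([222.2, 362.2,  72.9,  75.6]))]
jaw_pointer [(0.78, array([354.8, 188.3,  70.7,  54.3]))]
rider []
lamp [(0.78, array([328.9, 187.1, 127.1,  86.4]))]
lamp_arm_mid [(0.91, array([329.6, 155.6, 124.8,  27.1]))]
lamp_head [(0.93, array([330.5, 153.3, 118.7,  23.8]))]
mug [(0.58, array([422.4, 149.3,  28.5,  44.4]))]
punch [(0.62, array([317. , 203.5,  10. ,   9.4]))]
top {'fov_y': 49.067537563149834, 'cx': 319.184553117147, 'cy': 201.78178160293461}
[[    0.     -1.     -0.     54. ]
 [    1.      0.      0.1  -580.7]
 [   -0.1    -0.      1.  -1653.2]
 [    0.      0.      0.      1. ]]
holder [(0.78, array([373.6, 183.4,  47.2,  89.7]))]
pull_handle [(0.61, array([372.6, 185.8,  39.3,  73.2]))]
jaw_pointer [(0.65, array([371.9, 185.2,  38.1,  78.7])), (0.44, array([466.9, 248.1,  37.5,  44.5]))]
rider []
lamp [(0.9, array([344.1, 180.3,  98.1,  74. ]))]
lamp_arm_mid [(0.81, array([346.4, 179.2,  97. ,  73.5]))]
lamp_head []
mug [(0.73, array([464.4, 201.6,  34.1,  21.4])), (0.33, array([346.9, 181.6,  99.1,  74.4]))]
punch [(0.62, array([340.4, 165.3,   8.6,  25.3]))]
{'t': 1.0, 'qpos': array([-1.3,  0.4,  1.6, -0. ,  1.1, -0. ]), 'qvel': array([-0.,  0.,  0., -0., -0., -0.]), 'joint_torque': array([ -0. , -54.5, -27.4,   0.1,   0. ,  -0. ]), 'ee_pos': array([ 197.1, -593.1,  241.4]), 'orientation': array([ 3.1,  0.5, -0. ]), 'ft_force': array([ 1. , -0.5, -0.5]), 'moment': array([ 0. ,  0. , -0.1]), 'grasp_force': 0.0, 'width': 87.3217578753096}
```

View pics/side0.png

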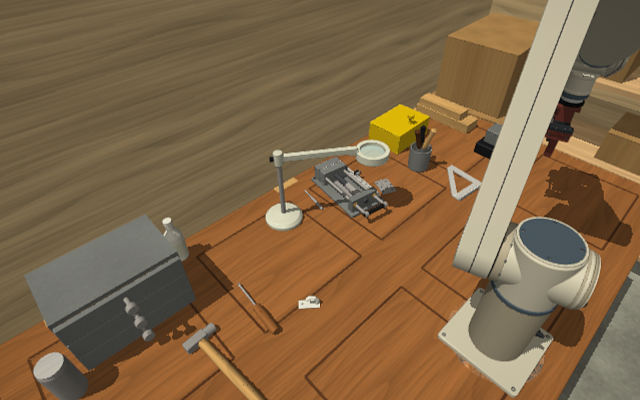

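View pics/top0.png

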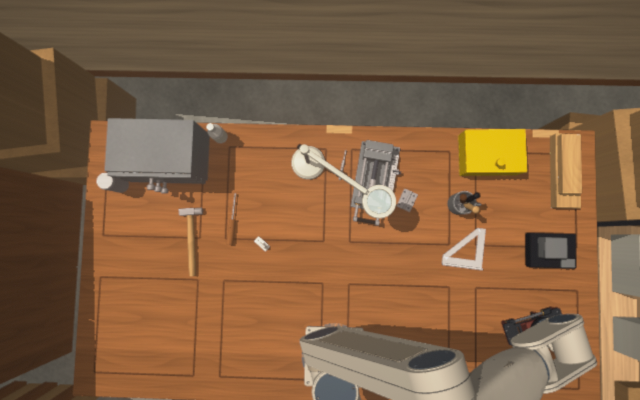

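The side view shows the lamp post at about (280,155), its ring at (373,152) over the holder (350,188), and the handle at about (372,210). The top view has the lamp ring at (379,201), the holder at (374,183) and the handle at about (367,221). I'll zoom in on both.

```bash
python3 - <<'E'
import cv2
a=cv2.imread('pics/side0.png')[140:230,260:400]; b=cv2.imread('pics/top0.png')[125:235,285:425]
cv2.imwrite('pics/sideZ.png',cv2.resize(a,None,fx=5.7,fy=5.7,interpolation=cv2.INTER_CUBIC))
cv2.imwrite('pics/topZ.png',cv2.resize(b,None,fx=5.4,fy=5.4,interpolation=cv2.INTER_CUBIC))
E
```

```text
(no output)
```

View pics/sideZ.png

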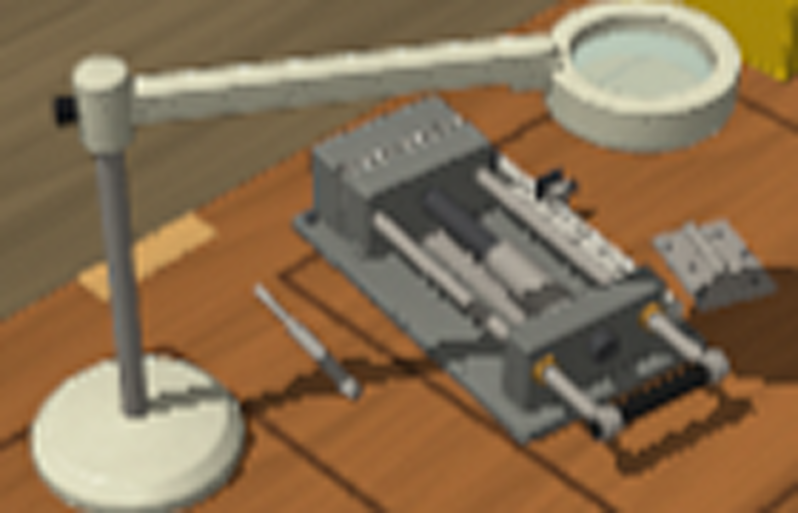

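View pics/topZ.png

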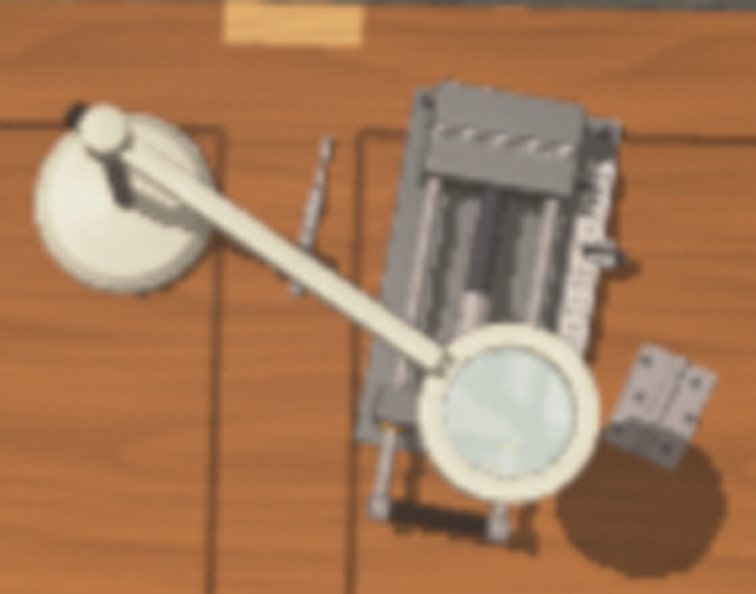

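In the side zoom the handle ends are at (608,423) and (717,362), the rider is at (553,185) and the lamp hub at (103,75). In the top zoom the handle ends are at (380,505) and (500,525), the rider is at (603,255), the hub at (104,130) and the ring at (509,412). Next I fit the poses of the holder and lamp.

```bash
cat > fit.py <<'E'
from h import *
from scipy.optimize import least_squares
np.set_printoptions(precision=1,suppress=True)
S=lambda x,y:('side',np.array([260+(x+.5)/5.7-.5,140+(y+.5)/5.7-.5]))
T=lambda x,y:('top',np.array([285+(x+.5)/5.4-.5,125+(y+.5)/5.4-.5]))
print('handle tri',tri(S(662,393),T(440,515)),tri(S(608,423),T(380,505)),tri(S(717,362),T(500,525)))
print('hub',tri(S(103,70),T(104,130)),'head',tri(S(645,70),T(509,412)),'foot z28',onz(*T(125,200),20),onz(*S(138,432),28))
obs=[((-175,46,45),S(606,418)),((-175,-46,45),S(715,362)),((-175,46,45),T(380,505)),((-175,-46,45),T(500,525)),
((-130,65,12),T(360,437)),((130,65,12),T(418,92)),((130,-85,12),T(620,125)),((130,65,12),S(295,222)),((-130,65,12),S(525,435))]
def H(p,q):
    c,s=np.cos(p[2]),np.sin(p[2]); return np.array([p[0]+c*q[0]-s*q[1],p[1]+s*q[0]+c*q[1],q[2]])
def res(p): return np.concatenate([proj(n,H(p,q))[0]-uv for q,(n,uv) in obs])
r=least_squares(res,[900,-130,-.1],x_scale=[10,10,.1],loss='soft_l1'); print(r.x[:2],r.x[2]); print(r.fun.reshape(-1,2)); p=r.x
def inv(w): c,s=np.cos(p[2]),np.sin(p[2]); d=w[:2]-p[:2]; return np.array([c*d[0]+s*d[1],-s*d[0]+c*d[1]])
print('handle',H(p,(-175,0,45)),'pointer px',proj('side',H(p,(73,-66,31))),proj('top',H(p,(73,-66,31))))
for n,uv in (S(553,185),T(603,255)): print('rider local',inv(onz(n,uv,46)),inv(onz(n,uv,36)))
print('rider tri',tri(S(553,185),T(603,255)))
E
python3 fit.py
```

```text
handle tri [ 511.9 -110.8   42.2] [517.9 -69.   41. ] [ 505.2 -152.6   45.2]
hub [731.8 116.9 279. ] head [ 568.8 -135.7  238.1] foot z28 [733.5 117.5  20. ] [714.9 128.9  28. ]
[ 683.4 -135.3] -0.14492761972906035
[[-0.8  0.8]
 [ 0.4 -0.2]
 [-0.8  0.6]
 [ 1.2  1.1]
 [-0.5  1.1]
 [-0.2 -0.8]
 [ 0.7 -0.6]
 [-1.  -1.7]
 [ 0.2 -0.6]]
handle [ 510.3 -110.1   45. ] pointer px [[346.2 168.3]] [[393.6 159.9]]
rider local [ 16.6 -71.9] [ 26.1 -80.3]
rider local [ 26.7 -81.2] [ 28.4 -82.4]
rider tri [ 700.1 -221.4   33.1]
```

```bash
cat > go.py <<'E'
import sys
from h import *
from scipy.spatial.transform import Rotation as R
np.set_printoptions(precision=2,suppress=True)
o=ctrl.get_obs(); M=R.from_rotvec(o['orientation'])
for a in sys.argv[1:]:
    t=np.array(eval(a),float); print(a,'units',M.inv().apply(t-o['ee_pos'])/40)
x=M.apply([1,0,0]); w=R.from_matrix(np.array([[.1444,.9895,0],[.9895,-.1444,0],[0,0,-1]]).T)
print('turn units',np.degrees((M.inv()*w).as_rotvec())/6,'t',o['t'],o['ee_pos'],o['width'],o['ft_force'],'grip',o['grasp_force'],'q',o['qpos'])
E
python3 go.py; python3 -m jog '[[0,0,-0.5,0,0,-1,0],[0,0,-0.5,0,0,-1,0],[0,0,-0.5,0,0,-1,0],[0,0,0,0,0,-1,0],[0,0,0,0,0,-1,0],[0,0,0,0,0,-1,0],[0,0,0,0,0,-1,0],[0,0,0,0,0,-1,0],[0,0,0,0,0,-1,0],[0,0,0,0,0,-1,0]]'; python3 go.py '[700,-250,300]' '[680,-50,256]'
```

```text
turn units [  0.     0.   -10.55] t 1.0 [ 197.1  -593.11  241.41] 87.3217578753096 [ 0.98 -0.47 -0.54] grip 0.0 q [-1.27  0.42  1.63 -0.    1.09 -0.02]
t: 2.0
ee_pos: [197.1, -593.1, 301.4]
orientation: [-2.431, -1.99, -0.0]
ft_force: [0.9, -0.8, 0.7]
width: 11.1
grasp_force: 0.0
[700,-250,300] units [10.89 10.63  0.03]
[680,-50,256] units [15.69  9.16  1.13]
turn units [-0.   -0.   -0.51] t 2.0 [ 197.08 -593.05  301.36] 11.053970889228871 [ 0.93 -0.84  0.73] grip 0.0 q [-1.27  0.36  1.57 -0.    1.2  -1.07]
```

```bash
python3 -m jog '[[0.8,0.8,0,0,0,-0.5,0],[0.8,0.8,0,0,0,0,0],[0.8,0.8,0,0,0,0,0],[0.8,0.8,0,0,0,0,0],[0.8,0.8,0,0,0,0,0],[0.8,0.8,0,0,0,0,0],[0.8,0.8,0,0,0,0,0],[0.8,0.8,0,0,0,0,0],[0.8,0.8,0,0,0,0,0],[0.8,0.8,0,0,0,0,0],[0.8,0.8,0,0,0,0,0],[0.8,0.8,0,0,0,0,0],[0.8,0.8,0,0,0,0,0],[0.4,0.4,0,0,0,0,0],[0,0,0,0,0,0,0]]'; python3 go.py '[700,-250,254]' '[690,-55,254]' '[640,-26,254]' '[560,117,254]' '[572,157,254]'
```

```text
t: 3.5
ee_pos: [692.5, -230.1, 300.7]
orientation: [-2.378, -2.052, -0.001]
ft_force: [0.4, 0.0, 0.5]
width: 0.1
grasp_force: 0.0
[700,-250,254] units [-0.47  0.26  1.17]
[690,-55,254] units [ 4.32 -0.7   1.17]
[640,-26,254] units [ 4.85 -2.05  1.17]
[560,117,254] units [ 8.1  -4.55  1.17]
[572,157,254] units [ 9.13 -4.4   1.17]
turn units [ 0.   -0.   -0.02] t 3.5 [ 692.49 -230.08  300.74] 0.12343223290618238 [0.43 0.   0.47] grip 0.0 q [-0.34  0.53  1.32  0.    1.29 -0.19]
```

```bash
python3 -m jog '[[0,0,0.6,0,0,0,0],[0,0,0.57,0,0,0,0],[0.7,-0.1,0,0,0,0,0],[0.7,-0.1,0,0,0,0,0],[0.7,-0.1,0,0,0,0,0],[0.7,-0.1,0,0,0,0,0],[0.7,-0.1,0,0,0,0,0],[0.7,-0.1,0,0,0,0,0],[0.12,-0.1,0,0,0,0,0],[0,0,0,0,0,0,0]]' && python3 -m jog '[[0.15,-0.25,0,0,0,0,0],[0.15,-0.25,0,0,0,0,0],[0.15,-0.25,0,0,0,0,0],[0.15,-0.25,0,0,0,0,0],[0.15,-0.25,0,0,0,0,0],[0.15,-0.25,0,0,0,0,0]]'
python3 - <<'E'
from h import *
o=optics.get_image('top')
cv2.imwrite('pics/top1.png',cv2.resize(o[100:260,260:460,::-1],None,fx=4,fy=4,interpolation=cv2.INTER_CUBIC))
E
```

```text
t: 4.5
ee_pos: [687.7, -57.7, 254.7]
orientation: [-2.381, -2.049, 0.001]
ft_force: [-0.5, -0.2, 0.2]
width: 0.7
grasp_force: 0.0
t: 5.1
ee_pos: [633.8, -12.8, 254.8]
orientation: [2.382, 2.048, -0.0]
ft_force: [0.6, -3.5, 0.0]
width: 0.8
grasp_force: 1.3
```

View pics/top1.png

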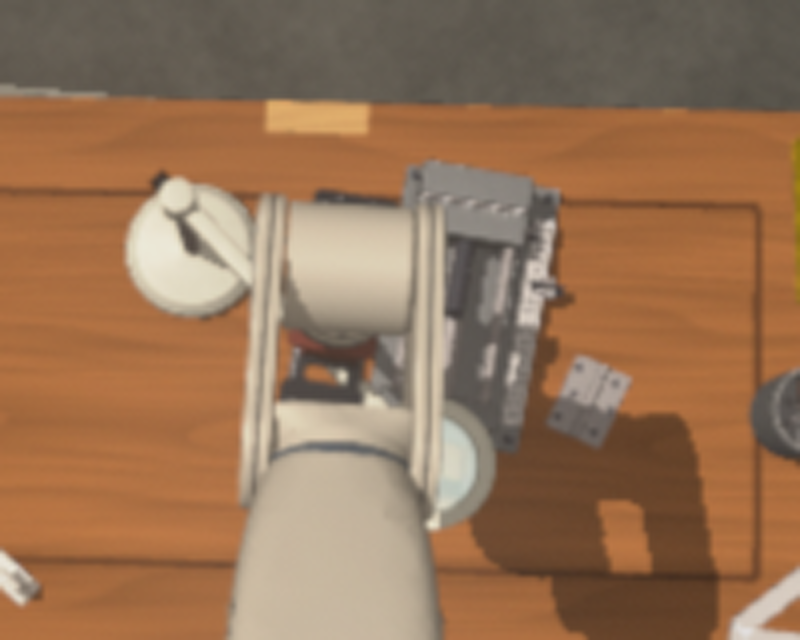

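The arm covers most of the lamp here. The ring edge shows at about (460,465) in the zoom and has moved left from its start at about (476,404), so the lamp is following the push. I'll keep pushing.

```bash
python3 -m jog '[[0.15,-0.2,0,0,0,0,0],[0.15,-0.2,0,0,0,0,0],[0.15,-0.2,0,0,0,0,0],[0.15,-0.2,0,0,0,0,0],[0.25,-0.15,0,0,0,0,0],[0.25,-0.12,0,0,0,0,0],[0.25,-0.12,0,0,0,0,0],[0.25,-0.12,0,0,0,0,0],[0.25,-0.12,0,0,0,0,0],[0.25,-0.12,0,0,0,0,0],[0.25,-0.1,0,0,0,0,0],[0.25,-0.1,0,0,0,0,0],[0.25,-0.05,0,0,0,0,0],[0.25,0,0,0,0,0,0],[0.2,0,0,0,0,0,0],[0,0,0,0,0,0,0]]'; python3 go.py '[565,125,254]'
```

```text
t: 6.75
ee_pos: [583.3, 129.6, 254.5]
orientation: [-2.381, -2.049, -0.001]
ft_force: [-0.7, 0.1, 0.2]
width: 0.2
grasp_force: 0.0
[565,125,254] units [-0.18 -0.44  0.01]
turn units [-0.   -0.01 -0.04] t 6.75 [583.35 129.6  254.47] 0.1706262186973144 [-0.73  0.11  0.17] grip 0.0 q [0.2  0.37 1.68 0.   1.09 0.35]
```

```bash
python3 -m jog '[[-0.9,0,0,0,0,0,0.2],[-0.9,-0.1,0,0,0,0,0.4],[-0.9,-0.1,0,0,0,0,0.56],[-0.9,-0.1,0,0,0,0,0.56],[-0.9,-0.2,0,0,0,0,0.56],[-0.9,-0.2,0,0,0,0,0.56],[-0.8,-0.2,0.5,0,0,0,0.56],[0,0,0.5,0,0,0,0.56],[0,0,0.5,0,0,0,0.56],[0,0,0,0,0,0,0.56]]'; python3 go.py '[510.5,-110.3,150]' '[510.5,-110.3,46]'
python3 - <<'E'
from h import *
o=optics.get_image('side')
cv2.imwrite('pics/side1.png',cv2.resize(o[130:240,240:400,::-1],None,fx=5,fy=5,interpolation=cv2.INTER_CUBIC))
for n in('lamp_head','lamp_arm_mid'):
  for r in optics.masks_of(n,'side')[:2]: print(n,r['conf'],np.array(r['extent']).round(1))
print(proj('side',[[437,180,238],[432,117,238],[510,-110,45]]))
E
```

```text
t: 7.75
ee_pos: [508.9, -111.6, 192.4]
orientation: [-2.381, -2.044, 0.003]
ft_force: [-0.5, 0.3, -0.6]
width: 49.2
grasp_force: 0.0
[510.5,-110.3,150] units [0.04 0.04 1.06]
[510.5,-110.3,46] units [0.03 0.05 3.66]
turn units [-0.04 -0.01 -0.06] t 7.75 [ 508.88 -111.57  192.44] 49.16155347894828 [-0.51  0.29 -0.58] grip 0.0 q [-0.24  0.34  1.89  0.    0.91 -0.09]
lamp_head 0.9 [313.1 195.2  79.1  89.5]
lamp_arm_mid 0.75 [309.9 197.7  80.   93.4]
[[330.31767715 222.18980418]
 [348.41871142 211.46143087]
 [375.46595169 208.25917825]]
```

View pics/side1.png

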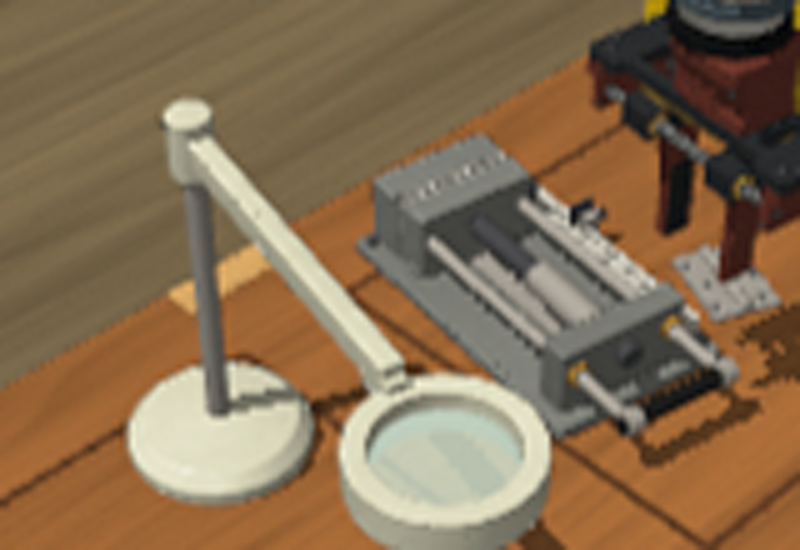

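The lamp head is now at about (329,222) in the side image, far left of the holder and clear of it. The handle at (376,209) matches the fit. I'll descend and grip it.

```bash
python3 -m jog '[[0,0.05,0.8,0,0,0,0.56],[0,0,0.8,0,0,0,0.56],[0,0,0.7,0,0,0,0.56],[0,0,0.5,0,0,0,0.56],[0,0,0.4,0,0,0,0.56],[0,0,0.3,0,0,0,0.56],[0,0,0.16,0,0,0,0.56],[0,0,0,0,0,0,0.56]]'; python3 -m jog '[[0,0,0,0,0,0,0.3],[0,0,0,0,0,0,0.1],[0,0,0,0,0,0,0],[0,0,0,0,0,0,0],[0,0,0,0,0,0,0],[0,0,0,0,0,0,0]]'; python3 go.py
```

```text
t: 8.7
ee_pos: [512.6, -111.7, 48.1]
orientation: [-2.382, -2.048, 0.0]
ft_force: [0.1, 0.2, -0.3]
width: 49.1
grasp_force: 0.0
t: 9.3
ee_pos: [511.4, -111.7, 48.4]
orientation: [-2.381, -2.047, 0.002]
ft_force: [-2.6, 0.4, 5.2]
width: 15.2
grasp_force: 30.0
turn units [-0.02 -0.   -0.05] t 9.3 [ 511.43 -111.71   48.4 ] 15.189906492001626 [-2.61  0.42  5.17] grip 30.001225769519806 q [-0.24  0.59  1.95 -0.    0.61 -0.09]
```

Gripped: width 15 mm with a grip force of 30 N. I'll pull 36 mm, slowly.

```bash
python3 -m jog '[[0,-0.15,0,0,0,0,0],[0,-0.15,0,0,0,0,0],[0,-0.15,0,0,0,0,0],[0,-0.15,0,0,0,0,0],[0,-0.15,0,0,0,0,0],[0,-0.15,0,0,0,0,0],[0,0,0,0,0,0,0],[0,0,0,0,0,0,0]]'; python3 go.py '[511.4,-111.7,48.4]'
python3 - <<'E'
from h import *
im=np.mean([optics.get_image('side')[:,:,::-1].astype(float) for _ in range(3)],0).astype(np.uint8)
t=optics.get_image('top')[:,:,::-1]
cv2.imwrite('pics/s2raw.png',im);cv2.imwrite('pics/t2raw.png',t)
a=cv2.resize(im[145:215,305:375],(490,490),interpolation=cv2.INTER_LANCZOS4)
b=cv2.resize(t[135:205,360:405],(315,490),interpolation=cv2.INTER_LANCZOS4)
cv2.imwrite('pics/z2.png',np.hstack([a,b]))
E
```

```text
t: 10.1
ee_pos: [479.7, -106.9, 48.5]
orientation: [2.379, 2.045, 0.006]
ft_force: [8.7, 1.2, -9.2]
width: 15.0
grasp_force: 30.0
[511.4,-111.7,48.4] units [0.   0.8  0.01]
turn units [ 0.06  0.   -0.05] t 10.1 [ 479.7  -106.93   48.48] 14.986717455936304 [ 8.7   1.21 -9.22] grip 29.998308420181274 q [-0.24  0.55  2.02  0.    0.56 -0.09]
```

View pics/z2.png

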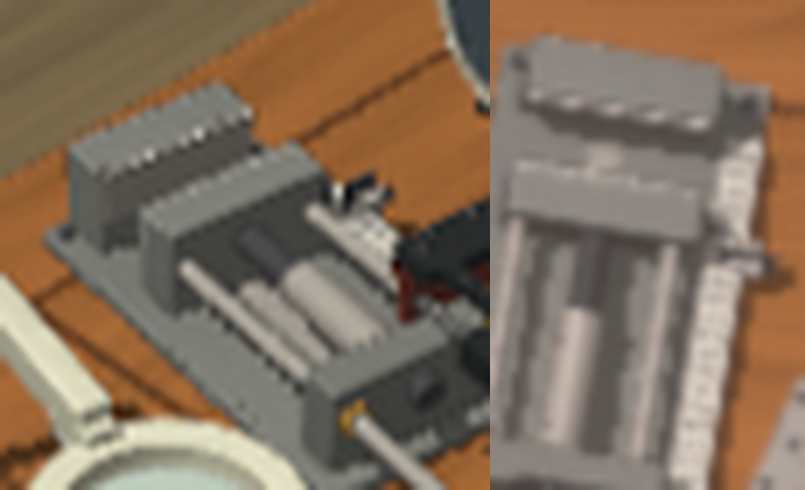

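The sliding jaw is about 32 mm open. In the top half of the zoom the pointer's dark spot is at about (715,225), with the rider at about (742,262) still 12–17 mm nearer the robot. I'll pull about 9 mm more and zoom in closer.

```bash
python3 -m jog '[[0,-0.12,0,0,0,0,0],[0,-0.12,0,0,0,0,0],[0,0,0,0,0,0,0],[0,0,0,0,0,0,0]]'; python3 go.py '[511.4,-111.7,48.4]'
python3 - <<'E'
from h import *
p=(683.4,-135.3,-.1449)
im=optics.get_image('side')[:,:,::-1]; t=optics.get_image('top')[:,:,::-1]
cv2.imwrite('pics/s3raw.png',im);cv2.imwrite('pics/t3raw.png',t)
a=cv2.resize(im[155:190,335:370],(400,400),interpolation=cv2.INTER_CUBIC)
b=cv2.resize(t[150:185,375:410],(400,400),interpolation=cv2.INTER_CUBIC)
cv2.imwrite('pics/z3.png',np.hstack([a,b]))
k=400/35
c,s=np.cos(p[2]),np.sin(p[2])
def H(x,y,z): return [p[0]+c*x-s*y,p[1]+s*x+c*y,z]
for n,o in(('side',(335,155)),('top',(375,150))):
  for x in(40,30): 
    for q in((-66,31),(-66,46),(-80,36),(-80,46)): print(n,x,q,((proj(n,H(x,*q))[0]-o)*k).round())
E
```

```text
t: 10.7
ee_pos: [470.7, -105.6, 48.5]
orientation: [2.378, 2.044, 0.007]
ft_force: [10.4, 0.5, -11.3]
width: 15.2
grasp_force: 30.0
[511.4,-111.7,48.4] units [0.   1.03 0.01]
turn units [ 0.07  0.   -0.05] t 10.7 [ 470.65 -105.56   48.49] 15.23371289198562 [ 10.41   0.52 -11.34] grip 29.997980296611786 q [-0.25  0.55  2.04  0.    0.54 -0.1 ]
side 40 (-66, 31) [187. 201.]
side 40 (-66, 46) [189. 166.]
side 40 (-80, 36) [220. 174.]
side 40 (-80, 46) [222. 151.]
side 30 (-66, 31) [206. 216.]
side 30 (-66, 46) [208. 181.]
side 30 (-80, 36) [239. 189.]
side 30 (-80, 46) [241. 166.]
top 40 (-66, 31) [197. 209.]
top 40 (-66, 46) [204. 202.]
top 40 (-80, 36) [241. 214.]
top 40 (-80, 46) [246. 209.]
top 30 (-66, 31) [192. 239.]
top 30 (-66, 46) [199. 232.]
top 30 (-80, 36) [236. 243.]
top 30 (-80, 46) [241. 239.]
```

View pics/z3.png

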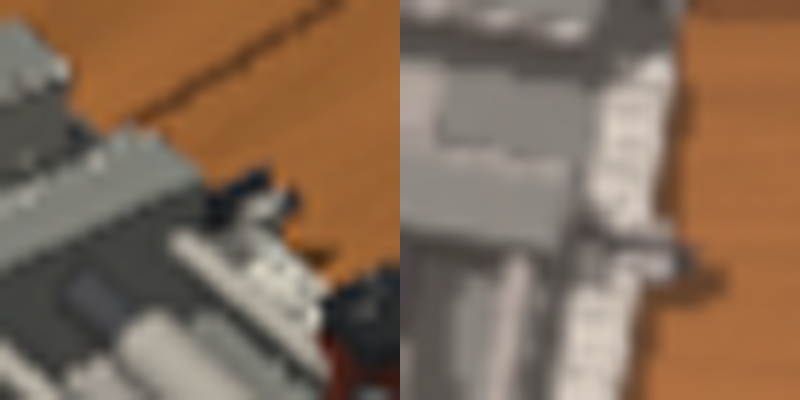

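In the top half, the dark rider blade runs from about (610,238) to (675,245). The pointer's dark spot at about (590,240) is almost in line with it. In the side half, the pointer is at (215,205) and the rider at (258,185). I'll compare the pixel profiles to measure the remainder.

```bash
python3 - <<'E'
import cv2,numpy as np
for n,(v0,v1,u0,u1) in (('t',(162,178,387,402)),('s',(166,182,350,364))):
  for k in ('2','3'):
    g=cv2.cvtColor(cv2.imread(f'pics/{n}{k}raw.png'),cv2.COLOR_BGR2GRAY)
    print(n+k,'cols',u0,'rows',v0)
    for v in range(v0,v1): print(v,' '.join('%3d'%x for x in g[v,u0:u1]))
E
```

```text
t2 cols 387 rows 162
162 143 151 139 126 133 163 195 184 184 190 175  95  88 111 119
163 141 146 134 123 140 169 195 192 192 190 158  92  94 117 121
164 137 137 130 116 144 169 178 180 186 187 140  86  93 116 118
165 137 137 125 100 115 140 159 180 182 179 118  79  92 115 118
166 137 136 124  92  93 115 133 168 192 174 101  76  93 115 118
167 137 135 122  93  74  91 113 157 194 173  92  77  94 117 119
168 133 131 116  90  81  95 112 142 173 175 101  82  94 116 118
169  97  99  93  87  97 111 133 159 154 164 131 115 100 119 122
170  84  78  82  91 103 102 105 124 123 139 137 127 105 120 123
171  86  80  83  95 111 104  81  93  99 105 110 102  87  99 110
172  89  82  84 104 129 122 122 148 150 143 143 123  75  82 105
173 100  84  88 133 182 180 177 169 150 152 163 135  77  75  87
174 113  87 101 153 192 187 197 193 167 119 120 105  77  73  75
175 117  89 108 160 190 178 183 182 159  94  80  78  75  75  77
176 113  92 125 178 196 192 193 184 143  88  78  80  80  82  92
177  96  91 134 182 183 183 189 181 122  83  91 109 111 110 115
t3 cols 387 rows 162
162 131 131 132 131 135 163 195 18
[... 2251 characters left out ...]
 104  92  67  38  64 113 108 113 112 110
171 101  82  67  73  66  38  32  42  73 121  82 105 113 111
172  61  64  61  31  34  40  75 118 134 114  50  89 114 112
173  65  66  59  34  33  50 105 147 143  85  64  91 114 111
174  64  63  50  30  32  67 106 102  72  80  92 104 113 109
175 115 126  86  64  74  93 120 137 114  79 114 113 113 112
176 144 173 148 124 100 101 110 144 161 147  96  89  93  93
177 102 146 174 166 127  95  98 145 177 178 139  81  49  60
178  65  88 139 170 166 131 142 202 189 163 197 153  88  91
179  65  61  77 132 165 171 171 184 196 199 194 167 165 142
180  66  63  57  72 127 163 169 165 182 186 190 154 167 132
181  64  63  62  57  69 118 150 172 168 161 170 166 140  47
```

```bash
python3 -m jog '[[0,-0.05,0,0,0,0,0],[0,0,0,0,0,0,0],[0,0,0,0,0,0,0]]'; python3 go.py '[511.4,-111.7,48.4]'
python3 - <<'E'
from h import *
for nm,n,(v0,v1,u0,u1) in (('top','t',(165,177,388,400)),('side','s',(168,179,349,361))):
    im=optics.get_image(nm)[:,:,::-1]; cv2.imwrite(f'pics/{n}4raw.png',im); g=cv2.cvtColor(np.ascontiguousarray(im),cv2.COLOR_BGR2GRAY)
    print(n,'cols',u0)
    for v in range(v0,v1): print(v,' '.join('%3d'%x for x in g[v,u0:u1]))
a=cv2.imread('pics/s4raw.png')[164:180,345:365];b=cv2.imread('pics/t4raw.png')[162:178,383:403]
f=lambda i:cv2.resize(i,(400,320),interpolation=cv2.INTER_NEAREST)
cv2.imwrite('pics/z4.png',np.hstack([f(a),f(b)]))
E
```

```text
t: 11.1
ee_pos: [469.0, -105.3, 48.5]
orientation: [2.378, 2.044, 0.007]
ft_force: [10.9, 1.1, -11.9]
width: 15.3
grasp_force: 30.0
[511.4,-111.7,48.4] units [0.   1.07 0.01]
turn units [ 0.07  0.   -0.05] t 11.1 [ 469.03 -105.31   48.5 ] 15.260541492823114 [ 10.88   1.05 -11.86] grip 29.99772995710373 q [-0.25  0.55  2.05  0.    0.54 -0.1 ]
t cols 388
165 150 145 122 149 187 193 187 183 179 118  80  93
166 145 136 118 156 198 202 197 195 175 101  77  93
167 134 123 108 152 199 190 183 199 174  92  77  94
168 132 117  98 121 156 168 190 201 178 100  82  94
169 128 105  87  93 119 151 183 176 168 130 115  99
170 126  91  71  70  87 109 130 130 139 137 125 104
171 121  85  80  88  86  80  93 100 104 110 102  87
172  95  84  96 114 107 114 148 150 142 142 124  77
173  82  82  99 122 121 140 165 150 152 163 135  77
174  83  83  98 117 120 155 188 167 120 120 104  76
175  84  92 112 126 134 166 181 158  94  81  78  76
176  90 121 166 179 183 191 184 142  87  78  81  80
s cols 349
168 126 115 110 103 103 105 109 111 111 109 112 110
169 128 125 120 112 108 111 112 103  92  90 112 110
170 128 129 122 106 100 104  92  68  39  65 113 108
171 120 108  94  67  65  69  37  30  41  73 121  82
172  90  64  61  61  37  32  39  75 120 134 114  49
173  64  65  64  62  33  32  48 104 147 142  85  64
174  64  65  65  61  29  46  88 105 101  72  80  93
175  66  87 128  88  45  83 115 120 136 115  79 114
176  65 107 175 145 113 100 101 110 145 162 147  96
177  65  87 148 174 167 126  96  98 144 177 179 138
178  66  64  89 140 169 166 131 142 202 188 163 196
```

View pics/z4.png

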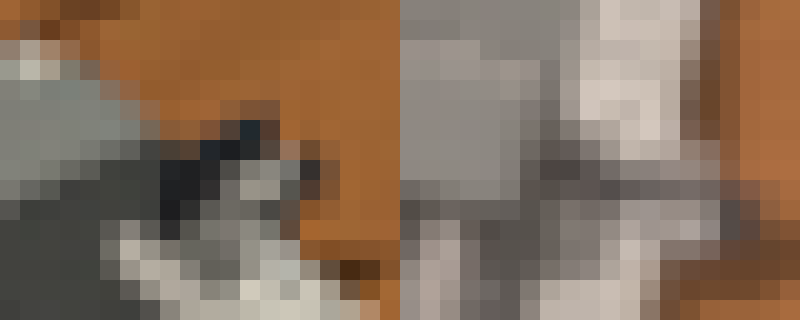

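In the side half the pointer and rider blades form one straight dark bar from (170,220) to (250,130). In the top half the dark line runs level through both at about y=175. They are in line to within about 2 mm, with 30 N of grip and the spring held, so I'm handing in.

```bash
python3 -m jog '[[0,0,0,0,0,0,0],[0,0,0,0,0,0,0],[0,0,0,0,0,0,0],[0,0,0,0,0,0,0]]'; python3 -c "
from workcell import ctrl
print(ctrl.close_job())"
```

```text
t: 11.6
ee_pos: [469.0, -105.3, 48.5]
orientation: [2.378, 2.044, 0.007]
ft_force: [11.3, 0.4, -11.1]
width: 15.2
grasp_force: 30.0
the job is handed in; nothing more can be done
None
```

The lamp is swung clear to the left, and the gripper is holding the handle with the pointer in line with the rider to within about 2 mm by my image measurements; I handed the job in, but no verdict came back.

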